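Set out hexagon nuts by size on the marks

TASK

Set out the four loose hexagon nuts on the board's four pale round marks in order of size, the smallest on the mark next to the upright stud and the largest on the mark farthest from it. Each nut should lie flat and centred on its mark; let go of them all and leave them at rest.

Things in the scene. Friction and masses are not known exactly. Their poses are not given: they have to be found in the camera images.
- nut_a_center (a point): centre (half-way up, on the bore axis) of the second smallest of four loose plain zinc-plated hexagon nuts lying flat on the bench: 36 mm across flats, 42 mm across corners, 21.5 mm high, 24 mm bore, about 110 g. Its z is the bore axis (up at the start); its x is square to a pair of flats, which recur every 60 degrees about z
- nut_b_center (a point): centre (half-way up, on the bore axis) of the largest of four loose plain zinc-plated hexagon nuts lying flat on the bench: 55 mm across flats, 64 mm across corners, 31 mm high, 36 mm bore, about 390 g. Its z is the bore axis (up at the start); its x is square to a pair of flats, which recur every 60 degrees about z
- nut_c_center (a point): centre (half-way up, on the bore axis) of the smallest of four loose plain zinc-plated hexagon nuts lying flat on the bench: 24 mm across flats, 28 mm across corners, 14.8 mm high, 16 mm bore, about 35 g. Its z is the bore axis (up at the start); its x is square to a pair of flats, which recur every 60 degrees about z
- nut_d_center (a point): centre (half-way up, on the bore axis) of the second largest of four loose plain zinc-plated hexagon nuts lying flat on the bench: 46 mm across flats, 53 mm across corners, 25.6 mm high, 30 mm bore, about 220 g. Its z is the bore axis (up at the start); its x is square to a pair of flats, which recur every 60 degrees about z
- mark1: one of four identical pale round marks, fixed discs 70 mm in diameter and 3 mm thick, standing in one straight row with centres 80 mm apart on a dark blue board (450 mm long, 100 mm wide, 8 mm thick, fixed on the bench). Origin: centre of its underside, on the board's top; its top face is 3 mm above that, 11 mm above the bench. z is up; which number stands where in the row changes from start to start
- mark2: one of four identical pale round marks, fixed discs 70 mm in diameter and 3 mm thick, standing in one straight row with centres 80 mm apart on a dark blue board (450 mm long, 100 mm wide, 8 mm thick, fixed on the bench). Origin: centre of its underside, on the board's top; its top face is 3 mm above that, 11 mm above the bench. z is up; which number stands where in the row changes from start to start
- mark3: one of four identical pale round marks, fixed discs 70 mm in diameter and 3 mm thick, standing in one straight row with centres 80 mm apart on a dark blue board (450 mm long, 100 mm wide, 8 mm thick, fixed on the bench). Origin: centre of its underside, on the board's top; its top face is 3 mm above that, 11 mm above the bench. z is up; which number stands where in the row changes from start to start
- mark4: one of four identical pale round marks, fixed discs 70 mm in diameter and 3 mm thick, standing in one straight row with centres 80 mm apart on a dark blue board (450 mm long, 100 mm wide, 8 mm thick, fixed on the bench). Origin: centre of its underside, on the board's top; its top face is 3 mm above that, 11 mm above the bench. z is up; which number stands where in the row changes from start to start
- stud: upright threaded steel stud, 21.6 mm in diameter, 52 mm tall, fixed on the board in line with the marks, 75 mm from the centre of the mark at its end of the row; it may be at either end (a flat black rubber magnet, 28 mm across and 6 mm high, is at the other end). Origin: centre of its foot, on the board's top; z is up
Mind the look-alikes: they are no part of the job. What is shaped like the part that bears nut_a_center but blue is not meant.

How it is judged (in metres and radians):
At the end, for the whole second after the job is handed in: Counting from the stud, the marks carry the 24, 36, 46 and 55 mm nut in that order; each nut lies flat (within 0.08 rad, height within 3 mm of resting on the disc), its centre within 12 mm of the mark's centre, released and at rest ((horizontal distance between nut_c_center and mark1 below 0.012 m or horizontal distance between nut_c_center and mark2 below 0.012 m or horizontal distance between nut_c_center and mark3 below 0.012 m or horizontal distance between nut_c_center and mark4 below 0.012 m) and horizontal distance between nut_c_center and stud between 0.055 and 0.095 m and angle between the z axis of each of nut_c_center, nut_a_center, nut_d_center, nut_b_center and the z axis of stud, either way round below 0.08 rad and height (world z) of nut_c_center between 0.0154 and 0.0214 m and linear speed of each of nut_c, nut_a, nut_d, nut_b below 0.02 m/s and contact force between each of nut_c, nut_a, nut_d, nut_b and the fingers below 0.05 N and (horizontal distance between nut_a_center and mark1 below 0.012 m or horizontal distance between nut_a_center and mark2 below 0.012 m or horizontal distance between nut_a_center and mark3 below 0.012 m or horizontal distance between nut_a_center and mark4 below 0.012 m) and horizontal distance between nut_a_center and stud between 0.135 and 0.175 m and height (world z) of nut_a_center between 0.01875 and 0.02475 m and (horizontal distance between nut_d_center and mark1 below 0.012 m or horizontal distance between nut_d_center and mark2 below 0.012 m or horizontal distance between nut_d_center and mark3 below 0.012 m or horizontal distance between nut_d_center and mark4 below 0.012 m) and horizontal distance between nut_d_center and stud between 0.215 and 0.255 m and height (world z) of nut_d_center between 0.0208 and 0.0268 m and (horizontal distance between nut_b_center and mark1 below 0.012 m or horizontal distance between nut_b_center and mark2 below 0.012 m or horizontal distance between nut_b_center and mark3 below 0.012 m or horizontal distance between nut_b_center and mark4 below 0.012 m) and horizontal distance between nut_b_center and stud between 0.295 and 0.335 m and height (world z) of nut_b_center between 0.0235 and 0.0295 m); the robot touches nothing.
It also fails if it takes over 90 s, if anything falls off the work surface, if the arm or the gripper's body presses on something with over 40 N, if the wrist force passes 120 N, or if a joint passes its speed limit or range.

ROBOT

A 7-joint arm with a two-finger parallel gripper is mounted at the origin on the work surface. World frame = base frame: x ahead of the robot, y to its left, z up, the work surface at z = 0. Lengths are in mm, angles in rad, forces in N, time in s.
With the tool pointing down it reaches from about 400 to 850 mm from the base axis. Payload 6.9 kg.
Tool frame: the origin (TCP) lies at the very end of the fingers, on their centre line; the grasp point (between the pads) lies manip.grasp_offset behind it (manip.grasp_offset is the distance from the TCP to the grasp point, in mm); z points along the fingers, x is the direction in which the jaws open and shut, and the axes are right-handed (so a half turn about z gives the same grasp; the last joint's range is limited). The gripper opens to 85 mm and grips with 20 to 120 N. Pads are 22 mm wide; open, the fingers measure 114 mm over their backs; the gripper's body (76 mm by 85 mm) begins 54 mm behind the grasp point. The pads swing forward as they close: fully open they stand 13 mm farther back than shut.
Start: joints at [1.308, 0.507, -0.238, 1.5, 0.126, 1.149, -0.155], TCP at [225.281, -582.975, 231.275] pointing down, gripper open.
Joint ranges: [-3.08, 3.08], [-0.24, 2.05], [-1.43, 1.35], [0, 2.5], [-1.52, 4.66], [0.17, 1.96], [-2.89, 2.89]. Speed limits (rad/s): [2.39, 2.39, 3.14, 3.14, 3.14, 3.14, 3.14].

INTERFACE

Orientations are given as a 3x3 rotation matrix whose columns are the frame's x, y, z axes.
In Python, from bench import manip gives the robot as it stands. Calls block until the motion is done:
- manip.reach(position, orientation): joint-space move of the TCP to a pose.
- manip.servo_line(position, attitude=None, v=150): straight line of the TCP; attitude=None keeps the orientation; v is the mean speed in mm/s.
- manip.movej(angles): joint-space move.
- manip.open() and manip.close(squeeze=None): open the fingers fully, or close them until they stop; squeeze is the grip in N (None keeps the last).
- manip.pause(seconds).
- manip.solve_ik(position, orientation): joint angles nearest the present ones, or None.
- manip.grab_frame(name): name is "scene" or "top"; returns a dict with "color" (384x512x3 uint8, red, green, blue), "fx", "fy", "cx", "cy" (pixels), "world_from_camera" (4x4, takes a point from camera to world coordinates). Camera axes: x right, y up, looking along -z (the intrinsics and any distortion apply to the point x, -y, -z); pixel columns grow to the right and rows downward; lengths in mm; the calibration is good to about 2 mm. A picture is of the moment at which its call begins. There is no depth.
A pose or a line that the arm cannot do raises manip.Unreachable and nothing moves.
- manip.close_job(): hands the job in, once; it reports no verdict.
Readings, each from a call of its own:
- manip.current_time_s(): time.
- manip.current_q(): joint angles.
- manip.current_joint_velocities(): joint speeds.
- manip.current_tau(): joint torques, N m.
- manip.current_eef_pos(): TCP position.
- manip.current_tcp_rot(): TCP orientation.
- manip.current_ft_force(): force on the tool from outside, world axes, zero at the start.
- manip.current_moment(): the same for the moment, N m.
- manip.current_grip_width(): finger opening in mm.
Only numpy, scipy, OpenCV 4.12 (cv2) and the standard library are available. Lean on these libraries where they do the work, as an engineer would, in place of code of your own. Each camera call takes 0.05 s, during which the arm holds its last target.

## Working session

There is one attempt and no reset: what is moved stays moved. The work goes in short steps, each a Python script; the robot and the scene stay as the last script left them, time stands still between calls to the robot, and variables do not carry over. Pictures are saved under pics/ and viewed, and the job is handed in when it is done.

```bash
mkdir -p pics; ls
python3 - <<'E'
from bench import manip
import cv2,numpy as np
for n in("scene","top"):
    f=manip.grab_frame(n)
    cv2.imwrite(f"pics/{n}0.png",f["color"][:,:,::-1])
    print({k:v for k,v in f.items() if k!="color"})
print(manip.current_time_s(),manip.grasp_offset,manip.current_eef_pos(),manip.current_tcp_rot(),manip.current_grip_width())
E
```

```text
pics
{'fx': 382.2430907409027, 'fy': 382.2430907409027, 'cx': 252.32015359298853, 'cy': 191.86349644310783, 'world_from_camera': array([[ 8.84656854e-01, -2.76014904e-01,  3.75763256e-01,
         8.46603522e+02],
       [ 4.66237786e-01,  5.20011302e-01, -7.15688880e-01,
        -4.97395074e+02],
       [ 2.13965745e-03,  8.08334101e-01,  5.88720140e-01,
         4.69387422e+02],
       [ 0.00000000e+00,  0.00000000e+00,  0.00000000e+00,
         1.00000000e+00]])}
{'fx': 377.8400027274915, 'fy': 377.8400027274915, 'cx': 248.60783647779678, 'cy': 186.13523920590055, 'world_from_camera': array([[-6.38847890e-03,  9.84855436e-01, -1.73259796e-01,
         4.18113355e+02],
       [-9.99944824e-01, -7.73647829e-03, -7.10601259e-03,
         3.67638125e+01],
       [-8.33881578e-03,  1.73204840e-01,  9.84850520e-01,
         7.60369923e+02],
       [ 0.00000000e+00,  0.00000000e+00,  0.00000000e+00,
         1.00000000e+00]])}
0.1 18.700000000000003 [ 225.03948425 -582.58947423  230.52242817] [[ 3.60492091e-01 -9.32762034e-01 -6.63793497e-04]
 [-9.32760894e-01 -3.60492691e-01  1.46092144e-03]
 [-1.60198475e-03  9.25099922e-05 -9.99998713e-01]] 85.2661726749248
```

View pics/scene0.png

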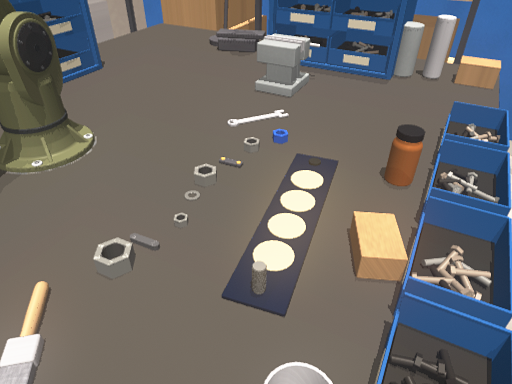

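View pics/top0.png

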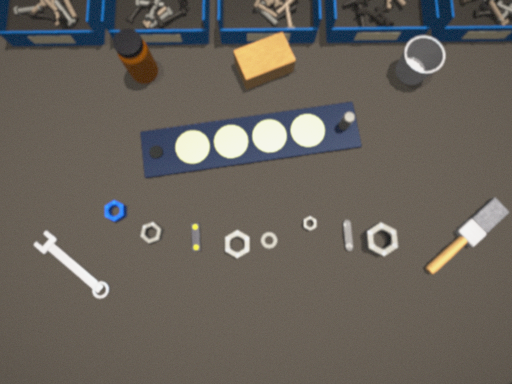

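The top view shows the marks at (193,147), (231,141), (270,136) and (308,130), with the stud at about (345,120). The nuts are b (382,239), d (237,243), a (151,233) and c (310,223). The washer at (269,240) and the blue nut at (115,211) are look-alikes.

Run:
```python
import cv2,numpy as np
t=cv2.imread('pics/top0.png');s=cv2.imread('pics/scene0.png')
P=dict(b=(382,239),d=(237,243),a=(151,233),c=(310,223)); Q=dict(b=(114,257),d=(205,175),a=(252,145),c=(181,219))
rows=[np.hstack([cv2.resize(im[y-24:y+24,x-24:x+24],(200,200),interpolation=cv2.INTER_CUBIC) for x,y in (R[k] for k in 'badc')]) for im,R in((t,P),(s,Q))]
cv2.imwrite('pics/crop1.png',np.vstack(rows))
```

```text
(no output)
```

View pics/crop1.png

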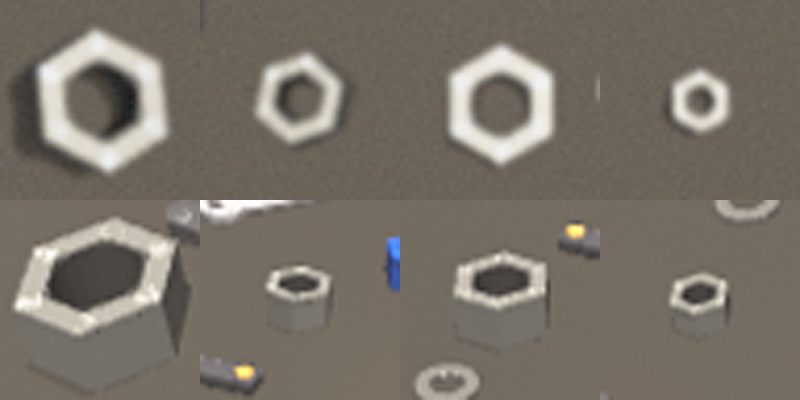

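```bash
cat > h.py <<'E'
import cv2,numpy as np
P=dict(b=(382,239),d=(237,243),a=(151,233),c=(310,223))
AF=dict(a=36,b=55,c=24,d=46);H=dict(a=21.5,b=31,c=14.8,d=25.6)
def ray(f,uv,z):
    uv=np.atleast_2d(uv).astype(float);T=f["world_from_camera"]
    d=np.c_[(uv[:,0]-f["cx"])/f["fx"],-(uv[:,1]-f["cy"])/f["fy"],-np.ones(len(uv))]@T[:3,:3].T
    return T[:3,3]+d*((z-T[2,3])/d[:,2])[:,None]
def blob(f,uv,z,thr=None,half=26,k=8):
    """outline of bright blob near uv, cast on plane z"""
    x,y=uv;g=cv2.cvtColor(f["color"],cv2.COLOR_RGB2GRAY)[y-half:y+half,x-half:x+half]
    g=cv2.resize(g,None,fx=k,fy=k,interpolation=cv2.INTER_CUBIC)
    if thr is None: thr=cv2.threshold(g,0,255,cv2.THRESH_OTSU)[0]
    m=(g>thr).astype(np.uint8)
    cs=cv2.findContours(m,cv2.RETR_EXTERNAL,cv2.CHAIN_APPROX_NONE)[0]
    c=min((c for c in cs if cv2.contourArea(c)>30*k*k),key=lambda c:np.linalg.norm(c[:,0].mean(0)-half*k))
    p=(c[:,0]+.5)/k-.5+[x-half,y-half]
    return ray(f,p,z)
def centre(w):
    h=cv2.convexHull(w[:,:2].astype(np.float32));m=cv2.moments(h);c=np.array([m['m10'],m['m01']])/m['m00']
    return c,m['m00'],h[:,0]
def hexang(h,c):
    # flats direction: angle minimising support width (mod 60 deg)
    a=np.radians(np.arange(0,60,.25));e=[]
    for t in a:
        e.append(np.mean([np.ptp(h@[np.cos(t+i*np.pi/3),np.sin(t+i*np.pi/3)]) for i in range(3)]))
    i=int(np.argmin(e));return a[i],e[i],max(e)
E
python3 - <<'E'
from h import *
from bench import manip
f=manip.grab_frame("top");s=manip.grab_frame("scene")
g=cv2.cvtColor(f["color"],cv2.COLOR_RGB2GRAY)
Q=dict(b=(114,257),d=(205,175),a=(252,145),c=(181,219))
for k in 'cadb':
    w=blob(f,P[k],H[k]);c,A,h=centre(w);print(k,c.round(1),'AF from area',round(np.sqrt(A/.866),1),np.degrees(hexang(h,c)[0]),np.round(hexang(h,c)[1:],1))
for uv in((308,130),(270,136),(231,141),(193,147)):
    w=blob(f,uv,11,half=22);c,A,h=centre(w);print('mark',c.round(1),'D',round(np.sqrt(A*4/np.pi),1))
for uv in((274,256),(287,226),(298,201),(307,180)):
    w=blob(s,uv,11,half=24);c,A,h=centre(w);print('mark scene',c.round(1),'D',round(np.sqrt(A*4/np.pi),1))
print('stud',ray(f,(348,117),60))
print(g[225:255,224:252:2])
E
```

```text
c [475.2 -77.6] AF from area 26.3 28.25 [26.9 28.8]
a [459.  234.5] AF from area 37.7 19.0 [38.1 42. ]
d [435.6  65.4] AF from area 47.9 29.500000000000004 [48.3 53.7]
b [ 442.7 -212.2] AF from area 56.7 31.250000000000004 [57. 64.]
mark [667.  -79.9] D 71.8
mark [ 6.56e+02 -6.00e-01] D 71.7
mark [644.8  78.5] D 71.7
mark [633.8 157.7] D 71.6
mark scene [666.5 -82.2] D 72.5
mark scene [656.3  -1.3] D 70.6
mark scene [645.4  77.5] D 70.7
mark scene [634.4 156.6] D 71.4
stud [[ 676.0060787  -151.89885002   60.        ]]
[[101 104 101 103  98 100 103 102 100  99 101 101 103  99]
 [102 100 102 100  96 102 100 100 101 103 102 103 104 104]
 [103 101 101 100 100  99 101  99 102 101 102  98 101  98]
 [101 102 103 100 102 102  98 102 103 102 102 101 101 100]
 [ 98  98 103 102 101 105 128 126 101 103 103  98 101 100]
 [101 100 102 102 102 127 182 175 124 101  98 105  96 103]
 [102 102 102 104 122 174 224 223 164 119 101 101  98 103]
 [ 99 106 100 115 159 217 235 234 210 160 113 101 104 101]
 [ 99 100 116 158 204 230 237 234 228 206 150 113 101 105]
 [100 108 151 201 227 233 231 230 232 227 196
[... 494 characters left out ...]
4 223 125  98 103 103 100  99  86 148 233 222 116]
 [128 224 224 125  97  98 101  99 101  90 146 230 224 118]
 [126 223 224 129  93 101 103 104 100  94 151 231 225 119]
 [128 224 225 138  97 101  99 100 100  95 159 232 224 118]
 [127 226 229 153  96 102 100 103 101 100 177 236 225 117]
 [131 229 232 178 103  98 102 104 104 122 196 239 224 116]
 [130 232 235 211 141 101 100  98 117 162 220 238 223 121]
 [123 228 236 227 187 128 112 112 154 205 231 239 219 118]
 [105 200 229 231 223 184 146 148 198 227 232 232 187 111]
 [ 91 142 202 227 229 220 195 200 224 231 226 199 141 106]
 [ 85  91 149 207 228 230 228 232 232 227 201 143 108 100]
 [ 94  82  99 157 215 230 238 239 230 211 154 108 101 101]]
```

```bash
cat >> h.py <<'E'
NUT=dict(c=(475.2,-77.6,28.25),a=(459,234.5,19),d=(435.6,65.4,29.5),b=(442.7,-212.2,31.25))
MARK=dict(c=(667,-80.3),a=(656,-.6),d=(644.8,78.5),b=(633.8,157.5)); PLACE=7.9
def R(deg):
    c,s=np.cos(np.radians(deg)),np.sin(np.radians(deg));return np.array([[c,s,0],[s,-c,0],[0,0,-1.]])
def best(manip,p,deg):
    q0=np.array(manip.current_q());o=[]
    for d in(deg,deg+180):
        q=manip.solve_ik(p,R(d))
        if q is not None:o.append((np.abs(np.array(q)-q0).max(),d))
    return min(o)[1]
def pick(manip,k,nut=None,z=3,sq=40):
    x,y,d=nut or NUT[k];d=best(manip,[x,y,120],d)
    manip.reach([x,y,120],R(d));manip.servo_line([x,y,z],v=120)
    manip.pause(.1);manip.close(sq);print(k,'width',manip.current_grip_width(),'tcp',manip.current_eef_pos(),'t',manip.current_time_s())
def place(manip,k,z=14.5):
    x,y=MARK[k];manip.servo_line([*np.array(manip.current_eef_pos())[:2],120],v=200)
    print('lifted width',manip.current_grip_width())
    d=best(manip,[x,y,120],PLACE);manip.reach([x,y,120],R(d));manip.servo_line([x,y,z],v=100)
    print('placed f',manip.current_ft_force(),manip.current_eef_pos());manip.open();manip.servo_line([x,y,120],v=200)
    print('t',manip.current_time_s())
E
python3 - <<'E'
from h import *
from bench import manip
pick(manip,'c')
manip.servo_line([475.2,-77.6,120],v=200)
print(manip.current_grip_width(),manip.current_ft_force())
f=manip.grab_frame("scene");cv2.imwrite("pics/g1.png",f["color"][:,:,::-1])
E
```

```text
c width 22.600925000656556 tcp [475.24111454 -77.63065497   3.22895969] t 4.0833
22.403379168343655 [-1.08006484  0.60178506 -0.49041288]
```

View pics/g1.png

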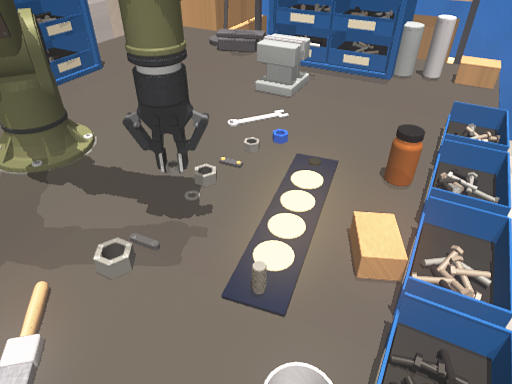

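The nut has gone from (181,219) and the fingers hold at 22.4 mm, so the grasp worked. I'll place it.

Run:
```python
from h import *
from bench import manip
place(manip,'c')
pick(manip,'a')
f=manip.grab_frame("top");cv2.imwrite("pics/t2.png",f["color"][:,:,::-1])
f=manip.grab_frame("scene");cv2.imwrite("pics/s2.png",f["color"][:,:,::-1])
```

```text
lifted width 22.67385626583799
placed f [ 0.22406701 -0.07775527  0.42333474] [667.38753333 -80.28291716  14.84076633]
t 8.425
a width 35.20764556777007 tcp [459.10327222 234.52545327   3.32300644] t 11.575
```

View pics/s2.png

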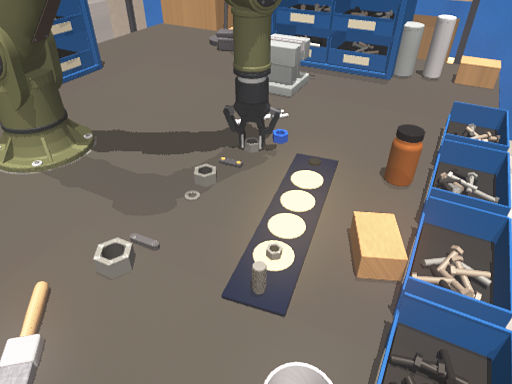

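View pics/t2.png

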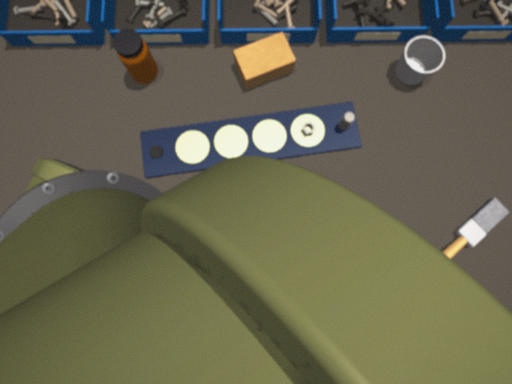

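Nut c is flat and centred on the mark next to the stud, at (308,130) in the top view. Nut a is gripped at 35 mm, so I'll carry on.

Run:
```python
from h import *
from bench import manip
place(manip,'a')
pick(manip,'d')
place(manip,'d')
pick(manip,'b',sq=60)
f=manip.grab_frame("scene");cv2.imwrite("pics/s3.png",f["color"][:,:,::-1])
```

```text
lifted width 35.301082611011154
placed f [-0.54611957  0.75207306 -0.78073465] [ 6.56371017e+02 -4.94075001e-01  1.47686143e+01]
t 16.0167
d width 45.28719062622142 tcp [435.75955645  65.29791175   3.36350044] t 18.6083
lifted width 45.31302351303971
placed f [ 0.9171468  -0.53512882 -2.45261635] [645.17860903  78.65184516  14.79840571]
t 22.5583
b width 54.19813126230961 tcp [ 442.91225169 -212.39986318    3.59949181] t 25.5167
```

View pics/s3.png

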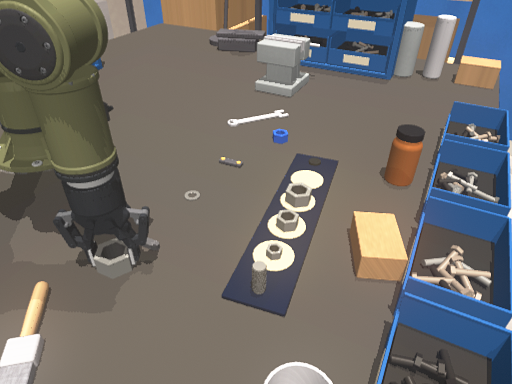

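Nuts c, a and d lie flat on their marks at (274,250), (288,220) and (298,195). Nut b is gripped at (114,257). Next I'll place b, move clear and check.

Run:
```python
from h import *
from bench import manip
place(manip,'b')
manip.movej([1.308,0.507,-0.238,1.5,0.126,1.149,-0.155]);manip.pause(.5)
f=manip.grab_frame("top");cv2.imwrite("pics/t4.png",f["color"][:,:,::-1])
s=manip.grab_frame("scene");cv2.imwrite("pics/s4.png",s["color"][:,:,::-1])
t=f["color"][90:190,130:370,::-1];u=s["color"][150:300,220:350,::-1]
cv2.imwrite("pics/crop4.png",np.hstack([cv2.resize(t,(500,208),interpolation=3),cv2.copyMakeBorder(cv2.resize(u,(180,208),interpolation=3),0,0,0,0,0)]))
# bore centres (dark hole inside nut) from top view, on the top face plane; and stud foot
g=cv2.cvtColor(f["color"],cv2.COLOR_RGB2GRAY)
print('t',manip.current_time_s())
```

```text
lifted width 54.198675993233174
placed f [-0.57375772  0.27491162 -3.59840123] [634.21065939 157.67658358  14.76701033]
t 30.15
t 33.7417
```

View pics/crop4.png

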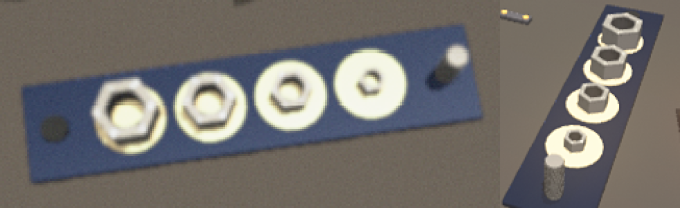

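View pics/s4.png

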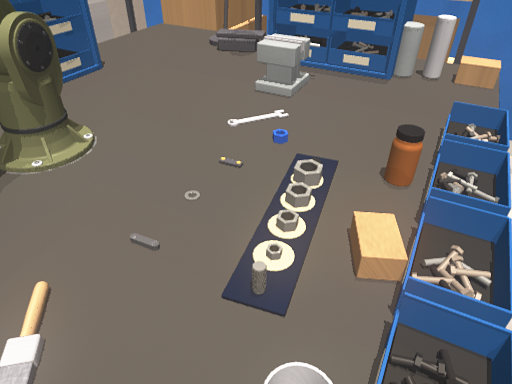

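All four nuts look flat and in the right order. I'll measure the centring by separating the grey nuts from the yellowish discs by colour.

Run:
```python
from h import *
from bench import manip
f=manip.grab_frame("top");im=f["color"].astype(int)
k=8
for n,uv in dict(c=(308,130),a=(270,135),d=(231,139),b=(192,145)).items():
    x,y=uv;hf=20;p=f["color"][y-hf:y+hf,x-hf:x+hf].astype(np.float32)
    p=cv2.resize(p,None,fx=k,fy=k,interpolation=cv2.INTER_CUBIC)
    ratio=p[...,2]/np.maximum(p.max(2),1)
    ok=((ratio>.885)&(ratio<1.1)&(p[...,0]>p[...,2]*.93)&(p[...,0]>130)).astype(np.uint8)
    ok=cv2.morphologyEx(ok,cv2.MORPH_OPEN,np.ones((7,7)))
    cs=cv2.findContours(ok,cv2.RETR_EXTERNAL,cv2.CHAIN_APPROX_NONE)[0];c=max(cs,key=cv2.contourArea)
    w=ray(f,(c[:,0]+.5)/k-.5+[x-hf,y-hf],11+H[n]);ce,A,_=centre(w)
    print(n,ce.round(1),'AF',round(np.sqrt(A/.866),1),'err',(ce-MARK[n]).round(1), 'med ratios',np.round(np.percentile(ratio,[10,50,90]),2))
```

```text
c [661.5 -77.6] AF 62.0 err [-5.5  2.7] med ratios [0.87 0.95 1.  ]
a [6.484e+02 3.000e-01] AF 61.6 err [-7.6  0.9] med ratios [0.85 0.95 1.  ]
d [638.8  76. ] AF 60.7 err [-6.  -2.5] med ratios [0.81 0.94 1.  ]
b [634.7 158.1] AF 57.4 err [0.9 0.6] med ratios [0.77 0.93 1.  ]
```

The recovered across-flats (about 62 mm) don't match the nuts, so the mask is picking up disc edges. I'll check the pixel colours.

Run:
```python
from h import *
f=cv2.imread('pics/t4.png');
for x in range(286,332,2):print(x,f[129,x,::-1],end=' ')
print()
for x in range(250,292,2):print(x,f[134,x,::-1],end=' ')
h=cv2.cvtColor(f,cv2.COLOR_BGR2HSV)
cv2.imwrite('pics/sat.png',cv2.resize(np.hstack([h[110:170,170:330,1],f[110:170,170:330,0]]),(800,150)))
```

```text
286 [ 98 106 118] 288 [ 68  79 110] 290 [170 177 155] 292 [247 248 230] 294 [246 246 232] 296 [245 246 232] 298 [245 246 232] 300 [243 245 221] 302 [188 186 167] 304 [221 217 201] 306 [242 244 223] 308 [246 247 230] 310 [229 230 193] 312 [201 193 176] 314 [240 240 219] 316 [245 246 232] 318 [245 246 231] 320 [245 246 231] 322 [246 247 233] 324 [217 219 185] 326 [ 84  94 117] 328 [ 75  89 114] 330 [ 76  88 115] 
250 [ 67  76 105] 252 [185 192 163] 254 [246 247 229] 256 [246 246 231] 258 [245 246 224] 260 [212 214 193] 262 [228 226 220] 264 [233 231 209] 266 [246 247 230] 268 [246 246 233] 270 [246 247 234] 272 [237 238 202] 274 [195 182 151] 276 [220 215 201] 278 [219 214 190] 280 [244 245 222] 282 [246 246 234] 284 [246 247 234] 286 [190 197 172] 288 [ 71  79 106] 290 [115 121 120]
```

View pics/sat.png

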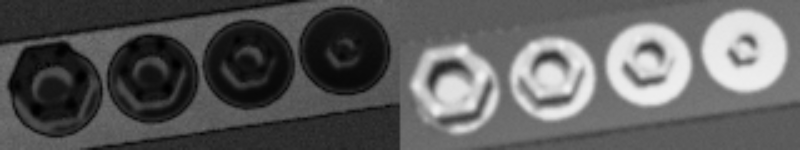

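Run:
```python
from h import *
from bench import manip
k=8;hf=20
V=dict(top=dict(c=(308,130),a=(270,135),d=(231,139)),scene=dict(c=(274,252),a=(288,222),d=(298,197)))
for v in V:
  f=manip.grab_frame(v)
  for n,(x,y) in V[v].items():
    p=cv2.resize(f["color"][y-hf:y+hf,x-hf:x+hf].astype(np.float32),None,fx=k,fy=k,interpolation=cv2.INTER_CUBIC)
    u,vv=np.meshgrid(np.arange(2*hf*k),np.arange(2*hf*k))
    wp=ray(f,np.c_[(u.ravel()+.5)/k-.5+x-hf,(vv.ravel()+.5)/k-.5+y-hf],11)[:,:2]
    inside=(np.linalg.norm(wp-MARK[n],axis=1)<32).reshape(u.shape)
    m=((p[...,0]<236)&inside).astype(np.uint8)
    m=cv2.morphologyEx(m,cv2.MORPH_OPEN,np.ones((5,5)))
    c=max(cv2.findContours(m,cv2.RETR_EXTERNAL,cv2.CHAIN_APPROX_NONE)[0],key=cv2.contourArea)
    w=ray(f,(c[:,0]+.5)/k-.5+[x-hf,y-hf],11+H[n]/2);ce,A,_=centre(w)
    print(v,n,ce.round(1),'eqAF',round(np.sqrt(A/.866),1),'err',(ce-MARK[n]).round(1))
```

```text
top c [665.5 -78.6] eqAF 28.1 err [-1.5  1.7]
top a [6.545e+02 4.000e-01] eqAF 41.1 err [-1.5  1. ]
top d [642.8  80.1] eqAF 53.7 err [-2.   1.6]
scene c [667.6 -80. ] eqAF 32.3 err [0.6 0.3]
scene a [658.3  -5.7] eqAF 44.9 err [ 2.3 -5.1]
scene d [649.2  66.3] eqAF 51.6 err [  4.4 -12.2]
```

In the top view, c, a and d are within 3 mm of their marks. Nut b, from the earlier mask where its size came out right, is within 1.1 mm. The scene result for d is off, probably because the tall nut sticks out past the disc mask. I'll settle that with the rims in an enlarged scene crop.

Run:
```python
from h import *
from bench import manip
f=manip.grab_frame("scene");T=np.linalg.inv(f["world_from_camera"])
im=cv2.resize(f["color"][150:270,255:335,::-1],None,fx=5,fy=5,interpolation=cv2.INTER_CUBIC)
for n in 'cadb':
    p=T@np.array([*MARK[n],11+H[n],1]);u=f["cx"]+f["fx"]*p[0]/-p[2];v=f["cy"]-f["fy"]*p[1]/-p[2]
    print(n,round(u,1),round(v,1));cv2.circle(im,(int((u-255+.5)*5),int((v-150+.5)*5)),3,(0,0,255),-1)
cv2.imwrite('pics/chk5.png',im)
```

```text
c 273.4 248.0
a 287.0 215.4
d 298.1 189.1
b 307.8 166.2
```

View pics/chk5.png

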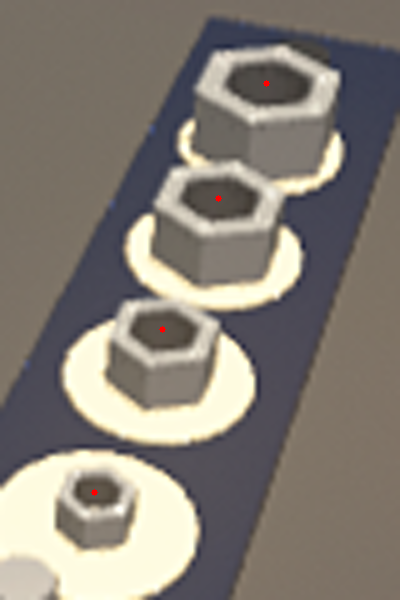

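The mark axes, projected to each nut's top face, fall in the middle of all four bores: c (273,248), a (287,215), d (298,189) and b (308,166). The nuts lie flat, so I'm handing in.

Run:
```python
from bench import manip
print(manip.current_time_s(),manip.current_grip_width(),manip.current_ft_force());manip.close_job()
```

```text
33.9417 84.89434873465177 [-0.06761498  0.32227469  0.32875453]
the job is handed in; nothing more can be done
```

The four nuts are set out on the marks in order from the stud: 24, 36, 46 and 55 mm. I handed the job in at about 34 s, with the gripper open and the arm back at its start pose, clear of everything; no verdict is reported.

- **Centring:** the last top-view check put the 24, 36 and 46 mm nuts within about 3 mm of their mark centres and the 55 mm nut within about 1 mm (limit 12 mm). The mark axes projected into the side view fell in the middle of all four bores. All four nuts look flat on their discs.
- **Checks that disagreed:**
  - My first colour mask gave about 62 mm across flats for the three smaller nuts, so I discarded those results. I kept only its 55 mm nut result, which came out at 57.4 mm.
  - A side-view outline check put the 36 mm nut 5.6 mm off and the 46 mm nut 13 mm off. I put this down to those nuts sticking out past the disc mask. The top view and the bore check both contradict it.

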